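# Start the loaded shaker with its locking toggle

## Task

Two identical small lab shakers stand on the bench; start the one that has the beaker standing on its round platform. Pull up the locking sleeve on its toggle lever, swing the lever over from the notch at the front end to the notch next to the platform, and let the sleeve spring fully down so that the lever is locked there. Leave the empty shaker's switch as it is, leave the beaker standing where it is on the platform, and let go.

Things in the scene. Friction and masses are not known exactly. Their poses are not given: they have to be found in the camera images.
- loaded_shaker: shaker to start, fixed: grey box 200x110x36 mm with a round black platform (84 mm across, top at z 46 mm, centre x +45 mm) carrying the beaker and a toggle switch at its front end. Origin: centre of underside; x runs from switch end to platform end, z up. Lever's hinge axis: parallel to y through x -65, z 30 mm
- loaded_gate (a point): middle of the steel gate of the loaded shaker's switch (at x -65, z 60 mm of the shaker): two comb-like plates at y +-15 to 19 mm either side of the lever's foot, 61 mm long along x, with a notch at each end; highest point 73 mm above the bench. Axes as the shaker's
- beaker: white plastic beaker, 66 mm across, 76 mm tall, standing loose on the loaded shaker's platform; origin: centre of its underside
- loaded_lever (a joint): loaded shaker's toggle lever, a steel rod 8 mm thick ending 110 mm from the hinge axis; rad. 0: off, leans 22 degrees from vertical to the front (-x of the shaker); 0.768: running, leans 22 degrees toward the platform (+x). Locked in a notch it rattles by about 0.07. Let go past upright, it falls into the second notch by itself
- loaded_collar (a joint): sleeve sliding along the loaded shaker's lever; m. 0: fully down, its cross pin locked in a notch of the gate; it must be up by 0.009 or more for the lever to pass from notch to notch; stop at 0.018. A spring pushes it down with 3 N, about 7.5 N at the stop
- loaded_collar_grip (a point): where to grip the loaded sleeve: on the lever's axis, 70 mm from the hinge axis when down; moves with the sleeve. z: outward along the lever, y: hinge axis. Grip: grooved metal cylinder, 24 mm across, from 18 mm below to 14 mm above this point; cross pin (44 mm along y) 33 mm below it. Above, only the 8 mm rod with 11 mm ball end, ending 41 mm above this point
- idle_lever (a joint): lever of the other, empty shaker, identical in every way; rad, 0 in its front notch as at the start
There are look-alikes about, which are no part of the job. What is shaped like the beaker but brown or purple is not meant.

How it is judged:
By the outcome, as a careful person would: the job done as asked, in the order asked, and still so for the second after the job is handed in, with the robot touching nothing.
It also fails if it takes over 32 s, if anything falls off the work surface, if the arm or the gripper's body presses on something with over 40 N, if the wrist force passes 120 N, or if a joint passes its speed limit or range.

## Robot

A 6-joint arm with a two-finger parallel gripper is mounted at the origin on a cart in front of the work surface, level with it; the furniture and walls round the work are solid. World frame = base frame: x ahead of the robot, y to its left, z up, the work surface at z = 0. Lengths are in mm, angles in rad, forces in N, time in s.
With the tool pointing down it reaches from about 375 to 925 mm from the base axis. Payload 5.7 kg.
Tool frame: the origin (TCP) lies midway between the tips of the shut fingers; the grasp point (between the pads) lies 19 mm behind it; z points along the fingers, y is the line along which they close (so a half turn about z gives the same grasp; the last joint's range is limited). The gripper opens to 85 mm and grips with 20 to 120 N. Pads are 22 mm wide; open, the fingers measure 114 mm over their backs; the gripper's body (76 mm by 85 mm) begins 54 mm behind the grasp point. The pads swing forward as they close: fully open they stand 13 mm farther back than shut.
Start: joints at [-1.259, 0.359, 1.51, -0, 1.272, -0.115], TCP at [248.357, -546.149, 203.267] pointing down, gripper open.
Joint ranges: [-2.97, 2.97], [-1.01, 2.36], [0.21, 2.38], [-0.96, 4.11], [0.2, 2.71], [-2.98, 2.98]. Speed limits (rad/s): [2.39, 2.39, 3.14, 3.14, 3.14, 3.14].

## Interface

Orientations are given as a unit quaternion [x, y, z, w].
In Python, from plant import state, grab_frame, get_calibration, sign_off gives the robot as it stands.
- The arm moves only by the tool drive_tool, never from a script. Its arguments are lists of equal length, an entry for each row: "delta_pos": the shift along the tool's x, y, z in m, a list of three; "turn": the turn about the tool's z in degrees; "hand": the finger opening in m, from 0 to 0.0854. In form: {"delta_pos": [[x, y, z], ...], "turn": [turn, ...], "hand": [hand, ...]}. A call has 1 to 10 rows; each row shifts and turns the commanded pose from where the row before left it, along the tool's axes as they then stand; what a row does not reach is not made up. A row lasts 1/10 s, in which the tool goes at most 50 mm and 8.59 degrees, less where a joint would pass 70% of its speed; a pose out of reach is approached as far as the arm can. A call with a gripper value outside its range is refused whole. The fingers move at their own pace and stop on an object; "newtons" is the grip in N (left out, the last holds). Time passes only in rows, so rows that do not move let the fingers close. It gives the time, the measured TCP pose, the force, the opening and the grip force at its end, in the units of the state.
- state(): the state, without advancing time (a new reading comes with each control period).
- grab_frame(name): name is "scene" or "top"; returns the picture (384x512x3 uint8, red, green, blue); there is no depth.
- get_calibration(name): a dict with "intrinsics" (3x3 intrinsics, pixels), "k1" (the pictures are not rectified: a ray, as slopes to the right and down, at radius r is drawn at 1 + k1 r^2 times it, then the intrinsics apply), "rvec" (rotation vector, rad) and "tvec" (3), from world to camera coordinates, as OpenCV has them. Camera axes: x right, y down, z forward; pixel columns grow to the right and rows downward; lengths in mm; the calibration is good to about 2 mm. A picture is of the moment at which its call begins. get_calibration takes no time and is no camera call.
- sign_off(): hands the job in; it is judged then, once.
The state is a dict: "t": time; "qpos": joint angles; "joint_vel": joint speeds; "joint_torque": joint torques, N m; "position": TCP position; "orientation": TCP orientation; "wrist_force": force on the tool from outside, world axes, zero at the start; "wrist_torque": the same for the moment, N m; "gripper_width": opening from 0.0 (shut) to 1.0 (fully open); "grip_force": force on a finger pad.
Only numpy, scipy, OpenCV 4.12 (cv2) and the standard library are available. Lean on these libraries where they do the work, as an engineer would, in place of code of your own. Each camera call takes 0.05 s, during which the arm holds its last target. There are 200 camera calls.

## Working session

There is one attempt and no reset: what is moved stays moved. The work goes in short steps, Python scripts to look and compute and a tool call to move; the robot and the scene stay as the last step left them, time stands still between calls to the robot, and variables do not carry over. Pictures are saved under pics/ and viewed, at most 10 in all, crops included, and the job is handed in when it is done.

Besides the shell and the picture viewer there is one more tool, called after "Call:" by a JSON object that holds its "api" and its "payload". drive_tool: Moves the arm, as the interface text tells. Its arguments: {"type":"object","properties":{"delta_pos":{"type":"array","items":{"type":"array","items":{"type":"number"}}},"turn":{"type":"array","items":{"type":"number"}},"hand":{"type":"array","items":{"type":"number"}},"newtons":{"type":"number"}},"required":["delta_pos","turn","hand"]}

```bash
mkdir -p pics; ls; cat > h.py <<'E'
import numpy as np, cv2
from plant import state, grab_frame, get_calibration, sign_off
def cal(n):
    c=get_calibration(n); R=cv2.Rodrigues(np.array(c["rvec"],float))[0]
    return np.array(c["intrinsics"],float),float(c["k1"]),R,np.array(c["tvec"],float).ravel()
def ray(n,uv):
    K,k1,R,t=cal(n); d=np.linalg.inv(K)@np.array([*uv,1.]); s=d[:2].copy(); u=s.copy()
    for _ in range(30): u=s/(1+k1*(u@u))
    return -R.T@t, R.T@np.array([*u,1.])
def onz(n,uv,z):
    o,d=ray(n,uv); return o+d*(z-o[2])/d[2]
def proj(n,P):
    K,k1,R,t=cal(n); c=R@np.asarray(P,float)+t; u=c[:2]/c[2]; u=u*(1+k1*(u@u)); return (K@np.array([*u,1]))[:2]
def tri(uv1,uv2,a="scene",b="top"):
    o1,d1=ray(a,uv1);o2,d2=ray(b,uv2); d1/=np.linalg.norm(d1); d2/=np.linalg.norm(d2)
    s=np.linalg.lstsq(np.c_[d1,-d2],o2-o1,rcond=None)[0]
    p,q=o1+d1*s[0],o2+d2*s[1]; return (p+q)/2,np.linalg.norm(p-q)
E
python3 - <<'E'
from h import *
ims=[grab_frame(n) for n in("scene","top")]
for n,i in zip(("scene","top"),ims):
    cv2.imwrite(f"pics/{n}0_raw.png",i[:,:,::-1]); cv2.imwrite(f"pics/{n}0.png",cv2.resize(i[:,:,::-1],(800,600),interpolation=cv2.INTER_CUBIC))
    print(n,cal(n))
print(state())
E
```

```text
pics
scene (array([[499.40593058,   0.        , 249.67950011],
       [  0.        , 499.40593058, 194.81641734],
       [  0.        ,   0.        ,   1.        ]]), -0.10644783965624169, array([[-0.77485679, -0.63208328, -0.00822657],
       [-0.46864165,  0.58313376, -0.66357367],
       [ 0.42423102, -0.51031925, -0.74806571]]), array([513.64238658, 262.12087617, 841.52590102]))
top (array([[417.13030507,   0.        , 257.32293193],
       [  0.        , 417.13030507, 194.74818935],
       [  0.        ,   0.        ,   1.        ]]), -0.07901842047248636, array([[ 0.02901889, -0.99904236,  0.03274553],
       [-0.98302683, -0.03445998, -0.18019646],
       [ 0.18115231, -0.02696063, -0.98308543]]), array([ 56.47648799, 562.25799708, 890.87318031]))
{'t': 0.1, 'qpos': array([-1.25908309e+00,  3.59476742e-01,  1.51131639e+00,  2.24761628e-05,
        1.27249351e+00, -1.15118043e-01]), 'joint_vel': array([-0.00098912, -0.00293256, -0.00380823,  0.00109455, -0.00020192,
       -0.00124495]), 'joint_torque': array([-1.62478816e-03, -5.28656316e+01, -2.79351532e+01, -3.29114664e-04,
        5.06037279e-03,  2.96962003e-05]), 'position': array([ 248.18297574, -545.54907961,  202.51459081]), 'orientation': array([ 9.77313538e-01,  2.11795964e-01, -7.24365032e-05, -8.43960948e-04]), 'wrist_force': array([-0.30227247, -0.28253574, -0.40485556]), 'wrist_torque': array([ 0.02013209, -0.00168835,  0.02356177]), 'grip_force': 0.0, 'gripper_width': 0.9981339230973773}
```

View pics/scene0.png

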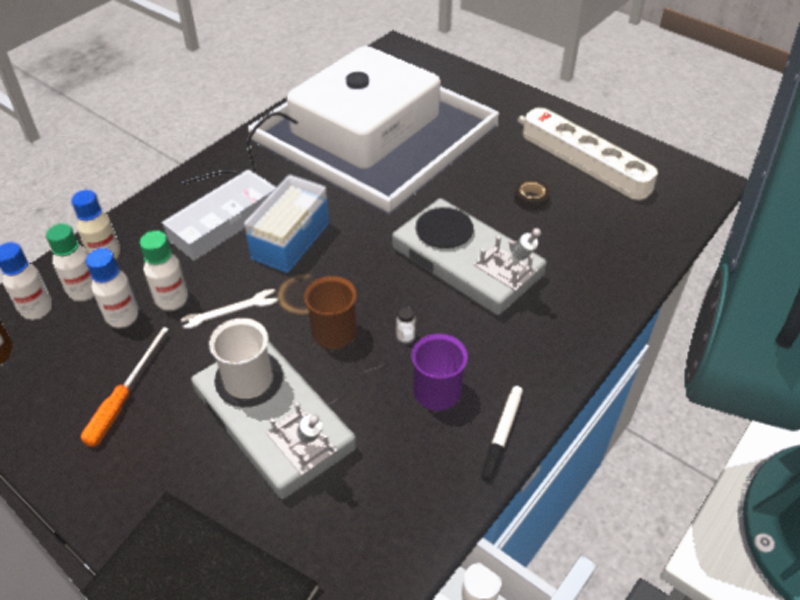

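View pics/top0.png

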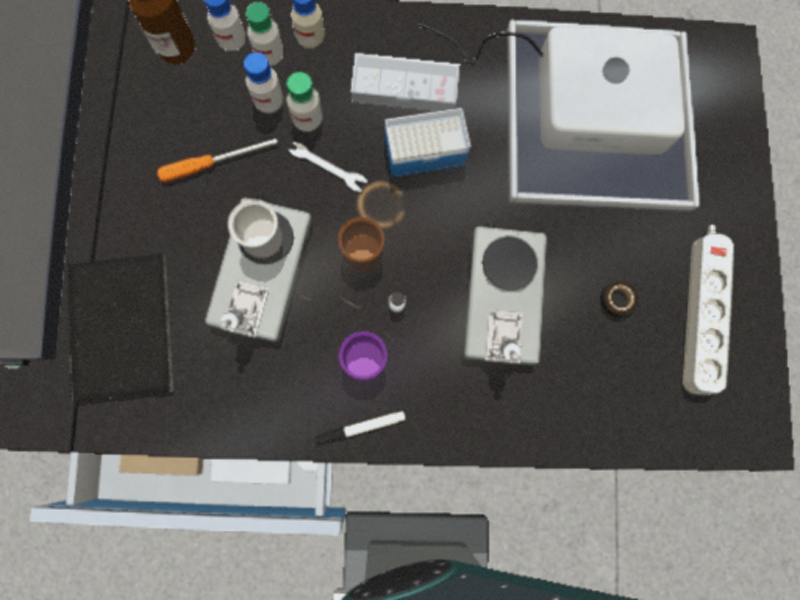

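The shaker on the left carries the white beaker: top view about (255,265) and scene view about (275,400). Its lever ball is at top (230,318) and scene (310,428), in 800-px coordinates. I'll zoom in for accurate corners.

```bash
python3 - <<'E'
from h import *
t=cv2.imread("pics/top0_raw.png")[122:232,128:208]; s=cv2.imread("pics/scene0_raw.png")[200:320,118:233]
f=lambda i:cv2.resize(i,None,fx=4,fy=4,interpolation=cv2.INTER_CUBIC)
m=np.zeros((480,780,3),np.uint8); a=f(t);b=f(s); m[:440,:320]=a; m[:480,320:780]=b
cv2.imwrite("pics/zoom.png",m)
for n in("top","scene"):
    K,k,R,T=cal(n); print(n,-R.T@T)
E
```

```text
top [389.6920749   99.81630967 975.27199461]
scene [163.83866384 601.26010137 807.67869839]
```

View pics/zoom.png

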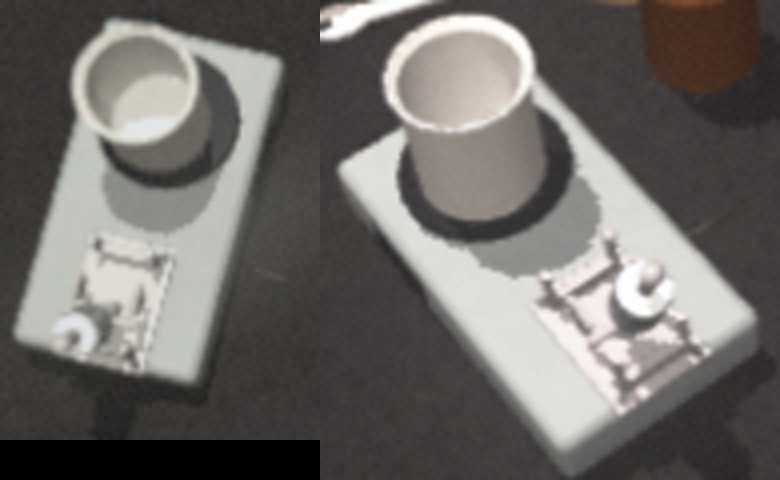

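```bash
cat > fit.py <<'E'
from h import *
L={"FL":(-100,55),"FR":(-100,-55),"BL":(100,55),"BR":(100,-55)}
def kab(m,w):
    m,w=np.array(m,float),np.array(w); mc,wc=m.mean(0),w.mean(0); a,b=(m-mc).T,(w-wc).T
    th=np.arctan2((a[0]*b[1]-a[1]*b[0]).sum(),(a*b).sum()); R=np.array([[np.cos(th),-np.sin(th)],[np.sin(th),np.cos(th)]])
    t=wc-R@mc; return th,t,(R@m.T).T+t-w
E
python3 - <<'E'
from fit import *
T=lambda u,v:((u+.5)/4-.5+128,(v+.5)/4-.5+122)
S=lambda u,v:((u-320+.5)/4-.5+118,(v+.5)/4-.5+200)
top={"FL":T(15,335),"FR":T(205,382),"BL":T(110,18),"BR":T(284,58)}
sc={"BL":S(340,168),"FL":S(565,449),"FR":S(757,316)}
M,W=[],[]
for n,d in(("top",top),("scene",sc)):
    m=[L[k] for k in d]; w=[onz(n,d[k],36)[:2] for k in d]; M+=m;W+=w
    th,t,r=kab(m,w); print(n,np.degrees(th),t,r.round(1).tolist())
th,t,r=kab(M,W); print("all",np.degrees(th),t)
R=np.array([[np.cos(th),-np.sin(th)],[np.sin(th),np.cos(th)]])
def wp(x,y,z): return np.array([*(R@[x,y]+t),z])
l=np.radians(22)
for nm,r in(("ball",104.5),("grip",70),("sleevetop",84)):
    p=wp(-65-r*np.sin(l),0,30+r*np.cos(l)); u=proj("top",p);v=proj("scene",p)
    print(nm,p.round(1),((u-[128,122]+.5)*4-.5).round(),((v-[118,200]+.5)*4-.5+[320,0]).round())
print("whitering tri",tri(S(642,292),T(75,333)))
print("ball tri",tri(S(652,276),T(66,335)))
E
```

```text
top -11.079573481361262 [612.47974827 286.35145532] [[-3.3, -0.2], [-1.4, 1.7], [2.4, 1.2], [2.3, -2.7]]
scene -11.621586192643278 [611.60325706 288.34145806] [[4.6, 0.5], [-1.4, 2.0], [-3.2, -2.6]]
all -11.344752826106781 [612.15505345 287.2643979 ]
ball [510.  307.8 126.9] [ 66. 346.] [658. 273.]
grip [522.7 305.2  94.9] [ 87. 332.] [646. 295.]
sleevetop [517.6 306.2 107.9] [ 79. 337.] [650. 286.]
whitering tri (array([520.21718244, 309.07628383, 104.50588219]), np.float64(0.10532341148468267))
ball tri (array([515.00254169, 308.65678897, 121.93198793]), np.float64(3.234271510991085))
```

Call:
{"api": "drive_tool", "payload": {"delta_pos": [[0,0,0],[0,0,0],[0,0,0],[0,0,0],[0,0,0],[0,0,0]], "turn": [7.2,7.2,7.2,7.1,7.1,0], "hand": [0.085,0.085,0.085,0.085,0.085,0.085], "newtons": 40}}

```text
t: 0.7
position: [248.3, -545.8, 202.8]
orientation: [0.995, -0.099, -0.0, -0.0]
wrist_force: [-0.5, -0.0, -0.5]
gripper_width: 0.996
grip_force: 0.0
```

```bash
cat > go.py <<'E'
from h import *
from scipy.spatial.transform import Rotation as Ro
def todo(target):
    s=state(); R=Ro.from_quat(s["orientation"]); X=R.as_matrix()
    d=np.array(target)-s["position"]
    print("t",round(s["t"],2),"p",s["position"].round(1),"head",round(np.degrees(np.arctan2(X[1,0],X[0,0])),2),"F",s["wrist_force"].round(1),"tau",s["wrist_torque"].round(2),"w",round(s["gripper_width"]*85.4,1),"grip",round(s["grip_force"],1))
    print("tool delta mm",(X.T@d).round(1))
E
python3 -c "
from go import *
todo([521,306.5,203])"
```

```text
t 0.7 p [ 248.3 -545.8  202.8] head -11.41 F [-0.5 -0.  -0.5] tau [0.03 0.   0.04] w 85.1 grip 0.0
tool delta mm [ 9.880e+01 -8.894e+02  6.000e-01]
```

Call:
{"api": "drive_tool", "payload": {"delta_pos": [[0.004,-0.03,0],[0.0045,-0.04,0],[0.0045,-0.04,0],[0.0045,-0.04,0],[0.0045,-0.04,0],[0.0045,-0.04,0],[0.0045,-0.04,0],[0.0045,-0.04,0],[0.0045,-0.04,0],[0.0045,-0.04,0]], "turn": [0,0,0,0,0,0,0,0,0,0], "hand": [0.085,0.085,0.085,0.085,0.085,0.085,0.085,0.085,0.085,0.085]}}

```text
t: 1.7
position: [368.8, -171.0, 203.3]
orientation: [0.995, -0.097, 0.0, -0.0]
wrist_force: [0.5, -0.0, 0.2]
gripper_width: 0.995
grip_force: 0.0
```

Call:
{"api": "drive_tool", "payload": {"delta_pos": [[0.0045,-0.04,0],[0.0045,-0.04,0],[0.0045,-0.04,0],[0.0045,-0.04,0],[0.0045,-0.04,0],[0.0045,-0.04,0],[0.0045,-0.04,0],[0.0045,-0.04,0],[0.0045,-0.04,0],[0.0045,-0.04,0]], "turn": [0,0,0,0,0,0,0,0,0,0], "hand": [0.085,0.085,0.085,0.085,0.085,0.085,0.085,0.085,0.085,0.085]}}

```text
t: 2.7
position: [491.6, 212.5, 203.2]
orientation: [0.995, -0.097, -0.0, 0.0]
wrist_force: [1.3, -0.0, -0.3]
gripper_width: 0.994
grip_force: 0.0
```

Call:
{"api": "drive_tool", "payload": {"delta_pos": [[0.0045,-0.04,0],[0.0045,-0.04,0],[0.0,-0.02,0],[0,0,0],[0,0,0]], "turn": [0,0,0,0,0], "hand": [0.085,0.085,0.085,0.085,0.085]}}

```text
t: 3.2
position: [519.3, 306.3, 202.8]
orientation: [0.995, -0.098, -0.001, 0.001]
wrist_force: [-0.5, -0.1, 0.5]
gripper_width: 0.997
grip_force: 0.0
```

```bash
python3 - <<'E'
from go import *
todo([521,306.5,203])
ims=[grab_frame(n)[:,:,::-1] for n in("scene","top")]
for n,i in zip(("scene","top"),ims): cv2.imwrite(f"pics/{n}1_raw.png",i)
m=np.hstack([cv2.resize(ims[1][100:250,90:240],(400,400),interpolation=3),cv2.resize(ims[0][180:330,110:260],(400,400),interpolation=3)])
cv2.imwrite("pics/near1.png",m)
E
```

```text
t 3.2 p [519.3 306.3 202.8] head -11.22 F [-0.5 -0.1  0.5] tau [ 0.02 -0.03  0.05] w 85.1 grip 0.0
tool delta mm [ 1.7 -0.5 -0.2]
```

View pics/near1.png

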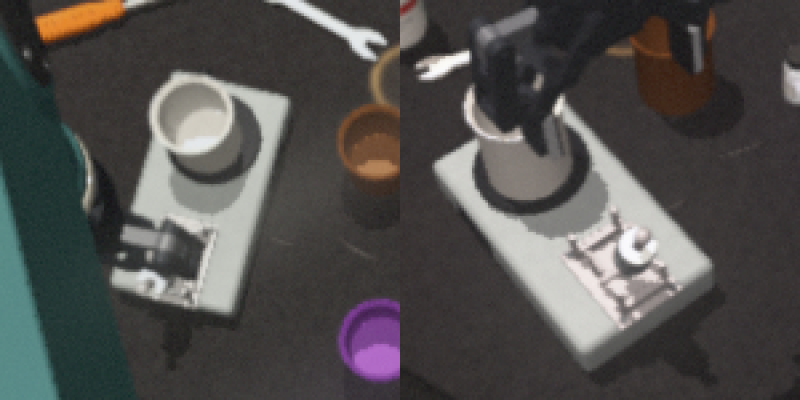

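The fingers straddle the lever (ball at top (150,280), scene (640,245) of this montage). Next I descend and close gently.

Call:
{"api": "drive_tool", "payload": {"delta_pos": [[0.0025,-0.0005,0.02],[0,0,0.03],[0,0,0.03],[0,0,0.025],[0,0,0.017],[0,0,0],[0,0,0]], "turn": [0,0,0,0,0,0,0], "hand": [0.085,0.085,0.085,0.085,0.085,0.05,0.04], "newtons": 25}}

```text
t: 4.0
position: [522.6, 306.1, 81.8]
orientation: [0.995, -0.099, -0.0, 0.0]
wrist_force: [0.0, -0.8, -0.2]
gripper_width: 0.687
grip_force: 0.0
```

```bash
python3 - <<'E'
from go import *
todo([522,306.5,80])
ims=[grab_frame(n)[:,:,::-1] for n in("scene","top")]
m=np.hstack([cv2.resize(ims[1][140:240,110:210],(400,400),interpolation=3),cv2.resize(ims[0][220:320,150:250],(400,400),interpolation=3)])
cv2.imwrite("pics/near2.png",m)
E
```

```text
t 4.0 p [522.6 306.1  81.8] head -11.39 F [ 0.  -0.8 -0.2] tau [-0.01 -0.06  0.02] w 58.6 grip 0.0
tool delta mm [-0.7 -0.3  1.8]
```

View pics/near2.png

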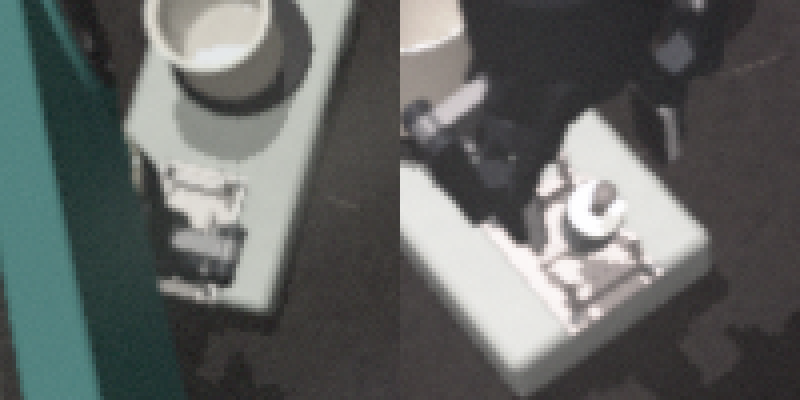

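Call:
{"api": "drive_tool", "payload": {"delta_pos": [[-0.0005,0,0.002],[0,0,0],[0,0,0],[0,0,0],[0,0,0],[0,0,0]], "turn": [0,0,0,0,0,0], "hand": [0.035,0.03,0.025,0.015,0.015,0.015], "newtons": 25}}

```text
t: 4.7
position: [523.3, 307.7, 81.6]
orientation: [0.995, -0.099, 0.001, -0.001]
wrist_force: [-2.8, -0.9, 14.7]
gripper_width: 0.177
grip_force: 8.4
```

```bash
python3 - <<'E'
from go import *
todo([522,306.5,80])
ims=[grab_frame(n)[:,:,::-1] for n in("scene","top")]
m=np.hstack([cv2.resize(ims[1][140:240,110:210],(400,400),interpolation=3),cv2.resize(ims[0][220:320,150:250],(400,400),interpolation=3)])
cv2.imwrite("pics/near3.png",m)
for z in(78,99): print(z,(proj("scene",[522,306.2,z])-[150,220])*4+[400,0])
E
```

```text
t 4.7 p [523.3 307.7  81.6] head -11.33 F [-2.8 -0.9 14.7] tau [-0.24  0.39 -0.03] w 15.1 grip 8.4
tool delta mm [-1.1  1.4  1.6]
78 [599.35780011 237.60447386]
99 [595.09693162 210.82784284]
```

View pics/near3.png

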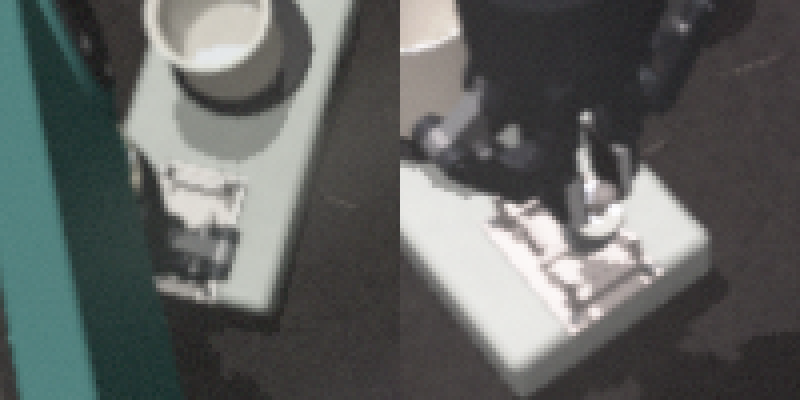

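The montage shows the ball at (600,195) between the fingers, with the sleeve ring at (605,220). The 15 mm reading doesn't fit a 24 mm sleeve, so I'll check how the opening responds.

Call:
{"api": "drive_tool", "payload": {"delta_pos": [[0,0,0],[0,0,0],[0,0,0]], "turn": [0,0,0], "hand": [0.01,0.01,0.01]}}

```text
t: 5.1
position: [523.9, 307.9, 82.3]
orientation: [0.995, -0.099, 0.002, -0.001]
wrist_force: [-2.6, -1.0, 18.0]
gripper_width: 0.112
grip_force: 10.1
```

```bash
python3 - <<'E'
from go import *
todo([522,306.5,80])
i=grab_frame("scene")[:,:,::-1]
cv2.imwrite("pics/near4.png",cv2.resize(i[235:310,160:250],(720,600),interpolation=3))
R=np.array([[np.cos(-.198),-np.sin(-.198)],[np.sin(-.198),np.cos(-.198)]])
for w in(7.5,12):
  for z in(82,99):
    for sx in(-11,11):
      for s in(1,-1):
        q=R@[sx,s*w]+[523.3,307.7]; print(w,z,sx,s,((proj("scene",[*q,z])-[160,235])*8).round())
E
```

```text
t 5.1 p [523.9 307.9  82.3] head -11.33 F [-2.6 -1.  18. ] tau [-0.38  0.36 -0.03] w 9.6 grip 10.1
tool delta mm [-1.6  1.7  2.3]
7.5 82 -11 1 [309. 400.]
7.5 82 -11 -1 [367. 362.]
7.5 82 11 1 [249. 332.]
7.5 82 11 -1 [306. 294.]
7.5 99 -11 1 [302. 357.]
7.5 99 -11 -1 [361. 318.]
7.5 99 11 1 [241. 288.]
7.5 99 11 -1 [299. 250.]
12 82 -11 1 [292. 412.]
12 82 -11 -1 [384. 350.]
12 82 11 1 [232. 343.]
12 82 11 -1 [323. 282.]
12 99 -11 1 [285. 369.]
12 99 -11 -1 [378. 306.]
12 99 11 1 [224. 300.]
12 99 11 -1 [317. 238.]
```

View pics/near4.png

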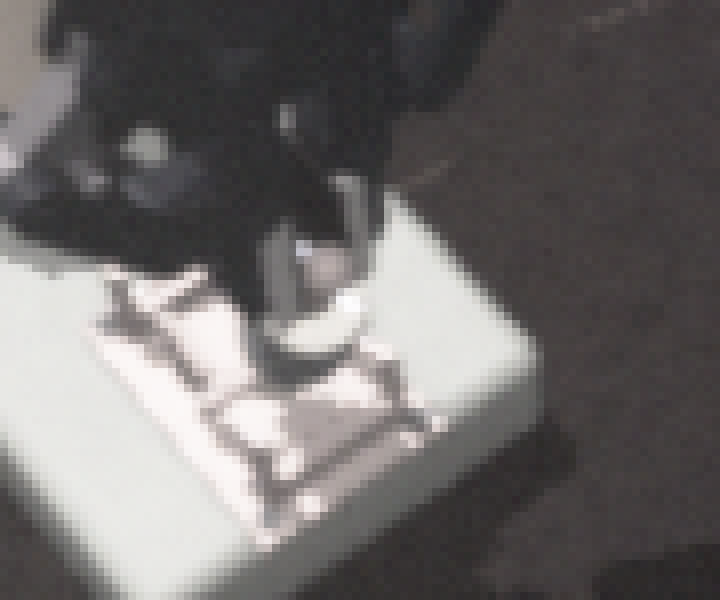

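```bash
python3 - <<'E'
from h import *
for z in(203,216,235,255): print(z,proj("scene",[519.3,306.3,z]),proj("top",[519.3,306.3,z]))
i=cv2.imread("pics/scene1_raw.png")[150:270,130:250]; j=cv2.imread("pics/top1_raw.png")[160:240,100:180]
m=np.zeros((600,800,3),np.uint8); m[:480,:480]=cv2.resize(i,(480,480),interpolation=3); m[:320,480:]=cv2.resize(j,(320,320),interpolation=3)
cv2.imwrite("pics/f1.png",cv2.convertScaleAbs(m,alpha=1.8,beta=15))
E
```

```text
203 [194.12052833 236.25439616] [135.87175952 197.22035504]
216 [193.31492748 231.02197578] [134.09668427 195.99170251]
235 [192.10110267 223.11972904] [131.39535456 194.12117907]
255 [190.77450994 214.45790786] [128.40524838 192.04963956]
```

View pics/f1.png

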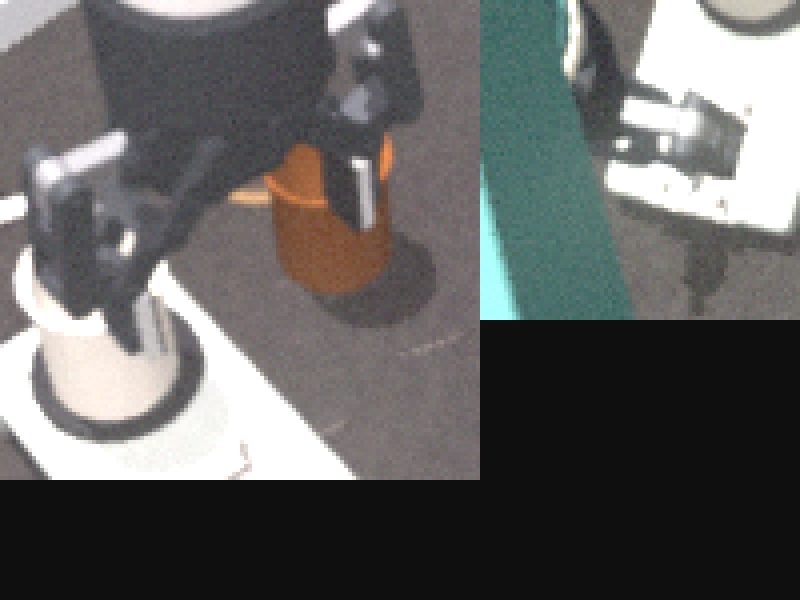

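The pad tips are at (145,352) and (362,228), which puts them about 20 mm higher than the TCP suggests. So I had closed on the rod above the sleeve. I'll open and go 20 mm lower.

Call:
{"api": "drive_tool", "payload": {"delta_pos": [[0,0,0],[0,0,0],[0,0,0],[0,0,0],[0,0,0.01],[0,-0.0005,0.005],[0,0,0.005],[0,0,0]], "turn": [0,0,0,0,0,0,0,0], "hand": [0.055,0.055,0.055,0.055,0.055,0.055,0.055,0.055]}}

```text
t: 5.95
position: [521.3, 307.3, 58.1]
orientation: [0.995, -0.099, -0.001, 0.001]
wrist_force: [-0.2, 0.5, 0.3]
gripper_width: 0.649
grip_force: 0.0
```

Call:
{"api": "drive_tool", "payload": {"delta_pos": [[0,0,0],[0,0,0],[0,0,0],[0,0,0],[0,0,0],[0,0,0],[0,0,0]], "turn": [0,0,0,0,0,0,0], "hand": [0.04,0.03,0.025,0.02,0.018,0.018,0.018], "newtons": 30}}

```text
t: 6.65
position: [522.5, 307.9, 59.8]
orientation: [0.995, -0.099, 0.0, -0.0]
wrist_force: [-0.2, 1.6, 3.6]
gripper_width: 0.273
grip_force: 29.5
```

```bash
python3 -c "
from go import *
todo([522,307,60])"
```

```text
t 6.65 p [522.5 307.9  59.8] head -11.35 F [-0.2  1.6  3.6] tau [0.05 0.1  0.01] w 23.3 grip 29.5
tool delta mm [-0.3  1.  -0.2]
```

The grip is now on the sleeve: 23.3 mm opening at 29.5 N. Next I firm up the grip and lift 14 mm along the lever axis.

Call:
{"api": "drive_tool", "payload": {"delta_pos": [[0,0,0],[0,0,0],[-0.00075,0,-0.0019],[-0.00075,0,-0.0019],[-0.00075,0,-0.0019],[-0.00075,0,-0.0019],[-0.00075,0,-0.0019],[-0.00075,0,-0.0018],[-0.00075,0,-0.0018],[0,0,0]], "turn": [0,0,0,0,0,0,0,0,0,0], "hand": [0.015,0.015,0.015,0.015,0.015,0.015,0.015,0.015,0.015,0.015], "newtons": 50}}

```text
t: 7.65
position: [517.3, 308.9, 72.7]
orientation: [0.995, -0.099, 0.0, -0.0]
wrist_force: [3.9, 1.9, -6.4]
gripper_width: 0.261
grip_force: 49.2
```

```bash
python3 -c "
from go import *
todo([522,307,60])"
```

```text
t 7.65 p [517.3 308.9  72.7] head -11.34 F [ 3.9  1.9 -6.4] tau [ 0.42 -0.73 -0.  ] w 22.3 grip 49.2
tool delta mm [ 5.   0.9 12.7]
```

Call:
{"api": "drive_tool", "payload": {"delta_pos": [[0.004,0,-0.0015],[0.004,0,-0.0013],[0.0041,0,-0.0011],[0.0041,0,-0.0009],[0.0042,0,-0.0007],[0.0042,0,-0.0005],[0.0042,0,-0.0003],[0.0042,0,-0.0001],[0,0,0]], "turn": [0,0,0,0,0,0,0,0,0], "hand": [0.015,0.015,0.015,0.015,0.015,0.015,0.015,0.015,0.015]}}

```text
t: 8.55
position: [547.3, 302.5, 77.9]
orientation: [0.995, -0.099, -0.002, 0.0]
wrist_force: [-0.8, 6.5, -7.4]
gripper_width: 0.26
grip_force: 49.4
```

```bash
python3 - <<'E'
from go import *
todo([522,307,60])
i=grab_frame("scene")[:,:,::-1]
cv2.imwrite("pics/mid.png",cv2.resize(i[220:310,140:260],(800,600),interpolation=3))
E
```

```text
t 8.55 p [547.3 302.5  77.9] head -11.35 F [-0.8  6.5 -7.4] tau [0.98 0.22 0.24] w 22.2 grip 49.4
tool delta mm [-25.6   0.5  18. ]
```

View pics/mid.png

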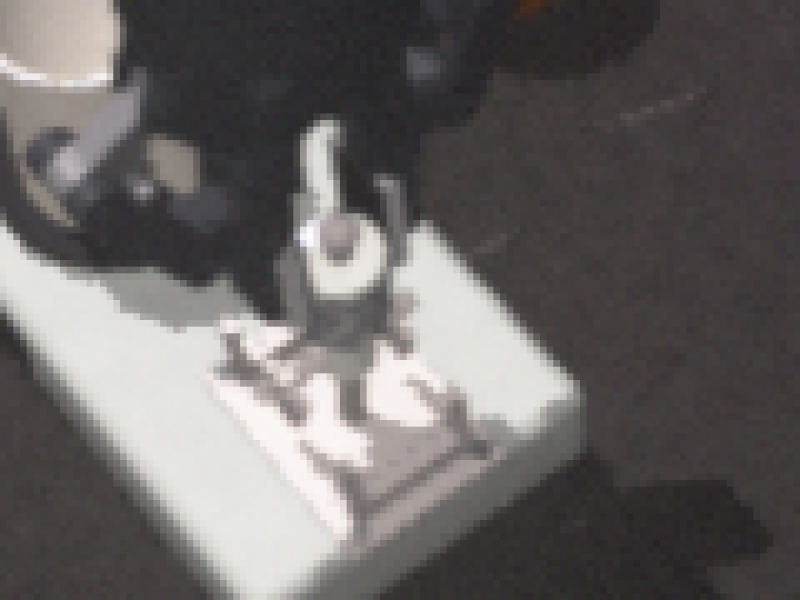

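The lever is upright, with the sleeve held and raised at (340,260). I continue the arc, with a small sideways relief.

Call:
{"api": "drive_tool", "payload": {"delta_pos": [[0.0042,-0.0005,0.0001],[0.0042,-0.0005,0.0003],[0.0042,0,0.0005],[0.0042,0,0.0007],[0.0041,0,0.0009],[0.0041,0,0.0011],[0.004,0,0.0013],[0.004,0,0.0015],[0,0,0]], "turn": [0,0,0,0,0,0,0,0,0], "hand": [0.015,0.015,0.015,0.015,0.015,0.015,0.015,0.015,0.015]}}

```text
t: 9.5
position: [582.8, 296.5, 72.5]
orientation: [0.995, -0.099, 0.0, -0.0]
wrist_force: [-1.1, 0.0, -0.3]
gripper_width: 0.177
grip_force: 0.0
```

```bash
python3 -c "
from go import *
todo([522,307,60])"
```

```text
t 9.5 p [582.8 296.5  72.5] head -11.37 F [-1.1  0.  -0.3] tau [ 0.05 -0.02 -0.02] w 15.1 grip 0.0
tool delta mm [-61.7   1.7  12.5]
```

The sleeve slipped out of the grip near the end of the swing. I'll open, rise clear and look.

Call:
{"api": "drive_tool", "payload": {"delta_pos": [[0,0,0],[0,0,0],[0,0,0],[0,0,0],[0,0,-0.01],[0,0,-0.03],[0,0,-0.04],[0,0,-0.04],[0,0,0]], "turn": [0,0,0,0,0,0,0,0,0], "hand": [0.05,0.06,0.06,0.06,0.06,0.06,0.06,0.06,0.06]}}

```text
t: 10.4
position: [586.2, 298.4, 200.1]
orientation: [0.995, -0.099, 0.006, -0.003]
wrist_force: [1.0, 0.7, -0.7]
gripper_width: 0.704
grip_force: 0.0
```

```bash
python3 - <<'E'
from go import *
todo([582,296,60])
ims=[grab_frame(n)[:,:,::-1] for n in("scene","top")]
for n,i in zip(("scene","top"),ims): cv2.imwrite(f"pics/{n}2_raw.png",i)
m=np.zeros((600,800,3),np.uint8); m[:500,:480]=cv2.resize(ims[0][190:315,130:250],(480,500),interpolation=3); m[:400,480:]=cv2.resize(ims[1][130:230,125:205],(320,400),interpolation=3)
cv2.imwrite("pics/after.png",m)
th=np.radians(-11.34);t=np.array([613,288]);R=np.array([[np.cos(th),-np.sin(th)],[np.sin(th),np.cos(th)]])
for a in(-22,0,22):
  for r in(84,98,104.5):
    l=np.radians(a); p=[*(R@[-65+r*np.sin(l),0]+t),30+r*np.cos(l)]
    print(a,r,((proj("scene",p)-[130,190])*4).round(),((proj("top",p)-[125,130])*4+[480,0]).round())
E
```

```text
t 10.4 p [586.2 298.4 200.1] head -11.34 F [ 1.   0.7 -0.7] tau [-0.02 -0.03 -0.01] w 60.1 grip 0.0
tool delta mm [ -5.1   4.1 140. ]
-22 84 [278. 325.] [568. 302.]
-22 98 [283. 316.] [559. 308.]
-22 104.5 [285. 312.] [555. 311.]
0 84 [233. 268.] [581. 243.]
0 98 [230. 249.] [575. 237.]
0 104.5 [228. 240.] [573. 235.]
22 84 [193. 229.] [600. 188.]
22 98 [182. 204.] [597. 173.]
22 104.5 [178. 192.] [596. 166.]
```

View pics/after.png

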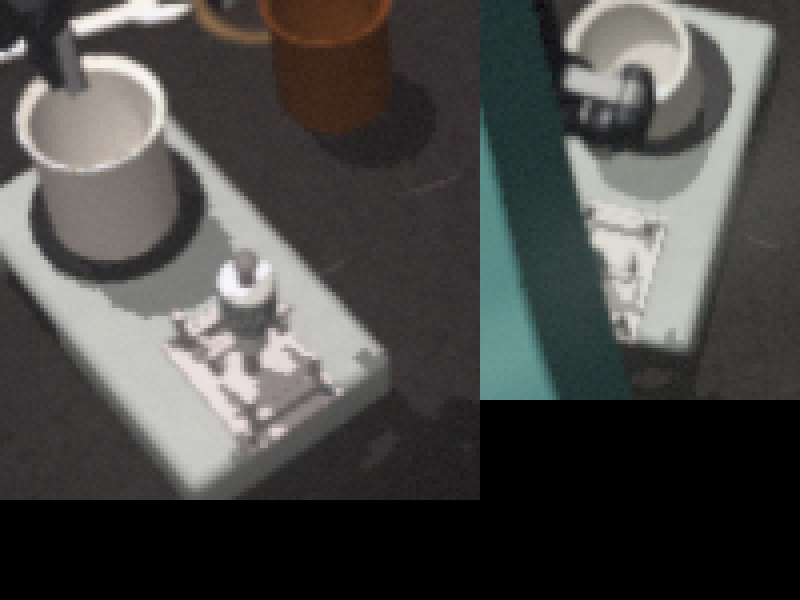

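```bash
python3 - <<'E'
from h import *
def run(t0,th=np.radians(-11.34)):
    e=np.array([np.cos(th),np.sin(th)]); n=np.array([-e[1],e[0]])
    def pl(uv):
        o,d=ray("scene",uv); k=((t0-o[:2])@n)/(d[:2]@n); p=o+k*d; return np.array([(p[:2]-t0)@e,p[2]])
    def pol(q): v=q-[-65,30]; return np.degrees(np.arctan2(v[0],v[1])).round(1),np.hypot(*v).round(1)
    S=lambda u,v:((u-320+.5)/4-.5+118,(v+.5)/4-.5+200); A=lambda u,v:(u/4+130,v/4+190); M=lambda u,v:(u*.15+140,v*.15+220)
    F=lambda u,v:(u/4+130,v/4+150)
    for k,uv in dict(ball0=S(652,276),ring0=S(642,292),ballmid=M(341,235),ringmid=M(345,258),ball2=A(246,264),ring2=A(246,281),tips1=(193.4,222.5)).items():
        q=pl(uv); print(k,q.round(1),pol(q))
    print("TCP1 shaker",(np.array([519.3,306.3])-t0)@e,"TCPmid",(np.array([547.3,302.5])-t0)@e,(np.array([547.3,302.5])-t0)@n)
run(np.array([612.2,287.3])); print(); run(np.array([613.5,289.5]))
E
```

```text
ball0 [-99.2 118.9] (np.float64(-21.0), np.float64(95.3))
ring0 [-88.4  94. ] (np.float64(-20.1), np.float64(68.1))
ballmid [-74.  129.2] (np.float64(-5.2), np.float64(99.6))
ringmid [-74.  119.2] (np.float64(-5.8), np.float64(89.7))
ball2 [-74.8 127.9] (np.float64(-5.7), np.float64(98.4))
ring2 [-72.2 112.5] (np.float64(-5.0), np.float64(82.8))
tips1 [-98.4 239.6] (np.float64(-9.0), np.float64(212.2))
TCP1 shaker -94.82235440903962 TCPmid -66.62178431505856 2.1419277947279634

ball0 [-104.5  126.5] (np.float64(-22.2), np.float64(104.3))
ring0 [-93.8 101.8] (np.float64(-21.9), np.float64(77.4))
ballmid [-79.5 136.6] (np.float64(-7.8), np.float64(107.6))
ringmid [-79.6 126.8] (np.float64(-8.6), np.float64(97.8))
ball2 [-80.3 135.4] (np.float64(-8.3), np.float64(106.5))
ring2 [-77.7 120.2] (np.float64(-8.0), np.float64(91.0))
tips1 [-103.6  245.8] (np.float64(-10.1), np.float64(219.3))
TCP1 shaker -95.66438779127047 TCPmid -67.46381769728943 -0.27074287969253996
```

With the better-fitting shaker pose, the lever is at about −8° from vertical. The sleeve is still raised, its pin resting on the gate. I'll close the fingers, go to the lever's front side, and nudge it over past upright.

Call:
{"api": "drive_tool", "payload": {"delta_pos": [[-0.02,0.001,0],[-0.03,0,0],[-0.03,0,0],[-0.0134,0,0],[0,0,0],[0,0,0]], "turn": [0,0,0,0,0,0], "hand": [0,0,0,0,0,0], "newtons": 30}}

```text
t: 11.1
position: [490.9, 314.1, 192.2]
orientation: [0.995, -0.099, 0.0, 0.0]
wrist_force: [0.1, -0.0, -0.3]
gripper_width: -0.002
grip_force: 0.0
```

```bash
python3 - <<'E'
from go import *
todo([490.9,314.1,85])
i=grab_frame("scene")[190:315,130:250]; cv2.imwrite("pics/pre_raw.png",i[:,:,::-1])
a=cv2.imread("pics/scene2_raw.png")[190:315,130:250,::-1]
d=np.abs(i.astype(int)-a).sum(2); print("change near lever",d[55:85,50:75].mean().round(1), "elsewhere",d[90:120,60:90].mean().round(1))
E
```

```text
t 11.1 p [490.9 314.1 192.2] head -11.32 F [ 0.1 -0.  -0.3] tau [-0.    0.05  0.  ] w -0.2 grip 0.0
tool delta mm [-1.000e-01 -0.000e+00  1.072e+02]
change near lever 62.9 elsewhere 47.0
```

Call:
{"api": "drive_tool", "payload": {"delta_pos": [[0,0,0.025],[0,0,0.03],[0,0,0.03],[0,0,0.022],[0,0,0],[0.005,0,0],[0.005,0,0],[0.005,0,0],[0.003,0,0]], "turn": [0,0,0,0,0,0,0,0,0], "hand": [0,0,0,0,0,0,0,0,0]}}

```text
t: 12.05
position: [509.6, 310.8, 86.7]
orientation: [0.995, -0.099, 0.001, -0.001]
wrist_force: [0.3, -0.2, -0.6]
gripper_width: 0.005
grip_force: 0.0
```

Call:
{"api": "drive_tool", "payload": {"delta_pos": [[0.003,0,0],[0.003,0,0],[0.003,0,0],[0.003,0,0]], "turn": [0,0,0,0], "hand": [0,0,0,0]}}

```text
t: 12.45
position: [518.4, 308.3, 85.4]
orientation: [0.995, -0.099, -0.001, 0.0]
wrist_force: [-4.9, 1.4, 2.7]
gripper_width: -0.002
grip_force: 2.5
```

Call:
{"api": "drive_tool", "payload": {"delta_pos": [[0.003,0,0],[0.003,0,0],[0.003,0,0]], "turn": [0,0,0], "hand": [0,0,0]}}

```text
t: 12.75
position: [526.9, 306.4, 85.2]
orientation: [0.995, -0.099, -0.001, 0.0]
wrist_force: [-3.0, 0.6, 1.9]
gripper_width: 0.002
grip_force: 1.3
```

Call:
{"api": "drive_tool", "payload": {"delta_pos": [[0.003,0,0],[0.003,0,0],[0.003,0,0],[0.003,0,0]], "turn": [0,0,0,0], "hand": [0,0,0,0]}}

```text
t: 13.15
position: [540.7, 304.0, 85.4]
orientation: [0.995, -0.099, 0.0, -0.0]
wrist_force: [-1.1, 0.8, -0.7]
gripper_width: 0.002
grip_force: 0.3
```

Call:
{"api": "drive_tool", "payload": {"delta_pos": [[0.003,0,0],[0.003,0,0],[0,0,0]], "turn": [0,0,0], "hand": [0,0,0]}}

```text
t: 13.45
position: [546.8, 302.8, 85.5]
orientation: [0.995, -0.099, 0.0, -0.0]
wrist_force: [-0.6, 0.1, 0.8]
gripper_width: -0.001
grip_force: 0.0
```

Contact force dropped to zero, so the lever has fallen over. I'll back off, rise and measure numerically, since my picture views are used up.

Call:
{"api": "drive_tool", "payload": {"delta_pos": [[-0.02,0,0],[-0.02,0,0],[0,0,-0.03],[0,0,-0.04],[0,0,-0.04],[-0.04,0,-0.04],[-0.04,0,0],[-0.04,0,0],[0,0,0]], "turn": [0,0,0,0,0,0,0,0,0], "hand": [0,0,0,0,0,0,0,0,0]}}

```text
t: 14.35
position: [388.8, 333.5, 231.2]
orientation: [0.995, -0.098, -0.001, 0.0]
wrist_force: [-0.4, -0.2, 0.6]
gripper_width: 0.001
grip_force: 0.0
```

```bash
python3 - <<'E'
from go import *
todo([490.9,314.1,85])
b=grab_frame("scene"); cv2.imwrite("pics/scene3_raw.png",b[:,:,::-1])
a=cv2.cvtColor(cv2.imread("pics/scene0_raw.png"),cv2.COLOR_BGR2RGB)
th=np.radians(-11.34);t=np.array([613.5,289.5]);e=np.array([np.cos(th),np.sin(th)])
for an in(-22,0,22):
  for lift in (0,9):
    l=np.radians(an); print(an,lift,[proj("scene",[*(t+e*(-65+r*np.sin(l))),30+r*np.cos(l)]).round(1).tolist() for r in(84+lift,104.5)])
for nm,i in(("start",a),("after0",cv2.cvtColor(cv2.imread("pics/scene2_raw.png"),cv2.COLOR_BGR2RGB)),("now",b)):
    g=cv2.cvtColor(i,cv2.COLOR_RGB2GRAY)
    n,lab,st,ce=cv2.connectedComponentsWithStats((g[225:300,160:225]>225).astype(np.uint8))
    print(nm,[(st[k,4],(ce[k]+[160,225]).round(1).tolist()) for k in range(1,n) if st[k,4]>12])
g=cv2.cvtColor(b,cv2.COLOR_RGB2GRAY)
for r in range(232,276): print(r,''.join(" .:-=+*#%@"[min(9,v//26)] for v in g[r,163:215]))
E
```

```text
t 14.35 p [388.8 333.5 231.2] head -11.19 F [-0.4 -0.2  0.6] tau [-0.02 -0.04  0.03] w 0.1 grip 0.0
tool delta mm [104.3  -0.8 145.9]
-22 0 [[198.7, 271.7], [200.5, 268.4]]
-22 9 [[199.5, 270.2], [200.5, 268.4]]
0 0 [[187.5, 257.4], [186.2, 250.4]]
0 9 [[186.9, 254.4], [186.2, 250.4]]
22 0 [[177.4, 247.8], [173.6, 238.4]]
22 9 [[175.7, 243.7], [173.6, 238.4]]
start [(np.int32(37), [182.8, 268.2]), (np.int32(111), [197.8, 271.7]), (np.int32(57), [186.7, 277.1]), (np.int32(110), [182.2, 287.3]), (np.int32(14), [202.9, 282.9]), (np.int32(25), [191.3, 286.8])]
after0 [(np.int32(31), [187.3, 260.4]), (np.int32(35), [180.1, 284.5]), (np.int32(13), [189.2, 285.0])]
now [(np.int32(67), [181.1, 249.2]), (np.int32(36), [196.2, 273.2]), (np.int32(30), [185.3, 277.3]), (np.int32(111), [182.3, 287.5]), (np.int32(59), [198.8, 288.3]), (np.int32(20), [203.6, 294.2]), (np.int32(13), [171.2, 296.8]), (np.int32(26), [178.2, 297.4])]
232 +========-:::::+#%%##+-:::::::::::::::::::::::::::::
233 +========--::::-+#%%#*+-::::::::::::::::::::::::::::
234 +=========-:::::-#%%%#*+-:::::::::::::::::::::::::::

[... 1636 characters left out ...]
%%%%%%%%*=::::--
264 ++++++++++++++++====+++==++++**++#%%%%%%%%%%%*=:::::
265 +++++++++++++++++++===++++++++*%##%%%%%%%%%%%%*-::::
266 +++++++++++++++*#%#*+++***+++=+%#**#%%%%%%%%%%%+-::.
267 *+++++++++*#*###%%#*******+++++**++#%%%%%%%%%%%#+-:.
268 #**++*****%@%%%%%%%#*******+++***+=*%%%%%%%%%%%%#+-:
269 %%#*#%%%%#%%%#%%%@%********++*****+=*%%%%%%%%%%%%#+-
270 %%%%%%%%%#*++#%%%%%**********#%%%%*=+#%%%%%%%%%%%%%#
271 %%%%%%%%%%#==#@%%%%#+++******%@@@@%+=+*#%%%%%%%%%%%%
272 %%%%%%%%%%#+=*%@%%#+=++*****#%@@@@@%+=+#%%%%%%%%%%%%
273 %%%%%%%%%%#*=+%%#*+=+*****++*%@@@@@@#*%%%%%%%%%%%%%%
274 %%%%%%%%%#*+==**++*#%@@@#++=*%@@@@@@@%@@%%%%%%%%%%%%
275 %%%%%%%%#*+=====*#%%@@@@%*==+#@@@@@@%%**##%%%%%%%%%%
```

```bash
python3 - <<'E'
from h import *
th=np.radians(-11.34);t0=np.array([613.5,289.5]);e=np.array([np.cos(th),np.sin(th)]);n=np.array([-e[1],e[0]])
def pl(c,uv):
    o,d=ray(c,uv); k=((t0-o[:2])@n)/(d[:2]@n); p=o+k*d; q=np.array([(p[:2]-t0)@e+65,p[2]-30]); return np.degrees(np.arctan2(*q)).round(1),np.hypot(*q).round(1)
print("ball",pl("scene",(178.3,241.6)),"ring",pl("scene",(180.2,249.5)))
P=lambda c,a,r:proj(c,[*(t0+e*(-65+r*np.sin(np.radians(a)))),30+r*np.cos(np.radians(a))]).round(1).tolist()
for a in(14,18,22): print(a,P("top",a,84),P("top",a,93),P("top",a,104.5))
b=grab_frame("top"); cv2.imwrite("pics/top3_raw.png",b[:,:,::-1])
g=cv2.cvtColor(b,cv2.COLOR_RGB2GRAY)
for r in range(160,212): print(r,''.join(" .:-=+*#%@"[min(9,v//26)] for v in g[r,128:180]))
E
```

```text
ball (np.float64(12.5), np.float64(107.0)) ring (np.float64(14.7), np.float64(86.0))
14 [152.5, 181.4] [151.9, 179.6] [151.1, 177.1]
18 [153.4, 179.1] [152.9, 176.9] [152.2, 174.1]
22 [154.3, 176.8] [153.9, 174.4] [153.4, 171.3]
160 .:::::::.:::::::=*#######*-.:---------=-==---=----::
161 ..:..:.::::::::-+*#######*+:::---------=-----=---::.
162 .::::::::::::::-+#########*=:.::---------=-=---:::::
163 ::::.::::::::::=*#########*+-:.:::------------::::::
164 :::::::::::::::+*#########*+=-:..:::--------::::...:
165 .::::.:..:::::-+#########*+++=-:....:::::::::.::.:::
166 :.::::::::.:::=*#########*++++==::.....:...::.::::--
167 :.::::::::::::+*#########*++++++=--::.:.:.::::::--==
168 :::::::::::::-+##########*++++++++=--::::::::--===++
169 :::::::::::::-*##########*++++++++++===========+++++
170 ::::::::..:::=*###########*+++++++++++++++++++++++++
171 :::::::::::::+############*+++++++++++++++++++++++++
172 ::::::::::::-+############*+++++++++++++++++++++++++
173 ::::::::::::=*#############*++++++++++++++++++++++++
174 ::::::::::::=*#############*+++++++++++++++++++++++*
175 :::::::::::-
[... 1392 characters left out ...]
*#%%############
200 ::::=*############%%#**##*********++**##############
201 ::::=*############%%#**#%#********+**##*###########*
202 :::-+*###########%%%#*#%%#***********%%*###########*
203 :::-+############%%%#*#%%#***********%#############*
204 :::=*#############%%%%%%%%#**********%*############*
205 :::=**###########*##%%%%%%%#********#%*###########*+
206 :::-+*****######*=+#%%##%%%%%##*##**%%############*+
207 ::::-=+++********=+#%%%%%%%#%%###%#*%#############*=
208 ::::::--==+++***+==*##%%%%%%%%%###%#%*###########**=
209 ::::::::::---=**+++*****##%%%%#*+*%%%############*+-
210 :::::::.:::::-+#*+*###******##*=-+#%#############*+-
211 :::::::..:..::-===+#%%####****+=-=#%#############*=-
```

The lever is at about 14°, exactly where the pusher left it. The pin drags on the gate top and is short of the notch. I'll push it the remaining 8° or so, watching the force.

Call:
{"api": "drive_tool", "payload": {"delta_pos": [[0.035,0,0],[0.04,0,0],[0.035,0,0.04],[0,0,0.04],[0,0,0.04],[0,0,0.03],[0.015,0,0],[0.015,0,0],[0.012,0,0],[0,0,0]], "turn": [0,0,0,0,0,0,0,0,0,0], "hand": [0,0,0,0,0,0,0,0,0,0]}}

```text
t: 15.45
position: [545.7, 304.2, 85.5]
orientation: [0.995, -0.1, 0.003, -0.001]
wrist_force: [-0.9, 0.1, 1.4]
gripper_width: -0.002
grip_force: 0.0
```

Call:
{"api": "drive_tool", "payload": {"delta_pos": [[0.003,0,0],[0.002,0,0],[0.002,0,0],[0,0,0]], "turn": [0,0,0,0], "hand": [0,0,0,0]}}

```text
t: 15.85
position: [547.5, 302.7, 83.4]
orientation: [0.995, -0.099, 0.0, -0.0]
wrist_force: [0.3, -0.6, 0.4]
gripper_width: 0.004
grip_force: 0.0
```

Call:
{"api": "drive_tool", "payload": {"delta_pos": [[0.002,0,0],[0.002,0,0],[0,0,0]], "turn": [0,0,0], "hand": [0,0,0]}}

```text
t: 16.15
position: [551.8, 301.8, 83.2]
orientation: [0.995, -0.099, 0.0, -0.0]
wrist_force: [0.5, 0.4, 0.0]
gripper_width: 0.002
grip_force: 0.0
```

Call:
{"api": "drive_tool", "payload": {"delta_pos": [[0.002,0,0],[0.002,0,0],[0,0,0]], "turn": [0,0,0], "hand": [0,0,0]}}

```text
t: 16.45
position: [555.9, 301.0, 83.2]
orientation: [0.995, -0.099, 0.0, -0.0]
wrist_force: [0.2, -0.2, -0.5]
gripper_width: -0.001
grip_force: 0.0
```

Call:
{"api": "drive_tool", "payload": {"delta_pos": [[0.002,0,0],[0.002,0,0],[0,0,0]], "turn": [0,0,0], "hand": [0,0,0]}}

```text
t: 16.75
position: [559.7, 300.2, 83.2]
orientation: [0.995, -0.099, 0.0, -0.0]
wrist_force: [0.3, -0.3, -0.1]
gripper_width: -0.003
grip_force: 0.0
```

Call:
{"api": "drive_tool", "payload": {"delta_pos": [[0.002,0,0],[0.002,0,0],[0,0,0]], "turn": [0,0,0], "hand": [0,0,0]}}

```text
t: 17.05
position: [561.7, 299.6, 82.9]
orientation: [0.995, -0.099, -0.002, 0.0]
wrist_force: [-5.4, 1.2, 3.0]
gripper_width: 0.004
grip_force: 2.4
```

```bash
python3 - <<'E'
from h import *
b=grab_frame("scene"); cv2.imwrite("pics/scene4_raw.png",b[:,:,::-1])
g=cv2.cvtColor(b,cv2.COLOR_RGB2GRAY)
for r in range(226,272): print(r,''.join(" .:-=+*#%@"[min(9,v//26)] for v in g[r,155:215]))
E
```

```text
226 -:::.:............::....................:.:......::::::.....
227 -::::............................................:::::::....
228 -:::............................................:::::::::...
229 -:.:...................................:::.....::::::::::::.
230 -:.:....................................:......:::::::::::::
231 -::...........................................::::::::::::::
232 ::::::.....................:.................:::::::::::::::
233 :::-==-:::.................::................:::::::::::::::
234 ::-=++===-:::...............::..............::::::::::::::::
235 :::--=======--:..............:.........:::::::::::::::::::::
236 :::::::---====-:..:.........::.......:::::::::::::::::::::::
237 :-::::::::--==-::....................:::::::::::::::::::::::
238 ----::...:::--:::::..................:::::::::::::::::::::::
239 :-==-::.::-:::::::..................::::::::::::::::::::::::
240 :-=+=::.:---:::::::................:--::::::::::::::::::::::
241 ::-=-:..::--:::::::::..........:...:=+=:::::::::::::::::::::
242 .:::::...::--:::::::.........:---:::=**=::::::::::::::::
[... 1189 characters left out ...]
+++++++++++=====++*+++=====#%%%%%%%%%%%%%%%%#*=-::
262 *+++++++++++++++++++++==+++++++++++==#%@%%%%%%%%%%%%%%%#*=::
263 %*++++++++++++++++++++====++*++++++=+*%%%%%%%%%%%%%%%%%%##+-
264 %%*++++++++++++++++++++==+++++***+++**##%%%%%%%%%%%%%%%%%##=
265 %%#++++++++++++++++++++++***#*****++**+**#%%%%%%%%%%%%%%%%#*
266 %%%***++++++++++++++++**##***###**+++++%%***#%%%%%%%%%%%%%%#
267 %%%%%#***+++++++++*#*###%%***###***+=++**+=+*#%%%%%%%%%%%%%%
268 %%%%%%%%#**+******%@%%%%%%%***###**++****+=+**#%%%%%%%%%%%%%
269 %%%%%%%%%%%*#%%%%#%@%%%%%@%***###****%%***+=+*#%%%%%%%%%%%%%
270 %%%%%%%%%%%%%%%%%%*++#%%%%#***####***%@%%%*==+*#%%%%%%%%%%%%
271 %%%%%%%%%%%%%%%%%%#=+%@%%@%#***###**#%@@@@%*==+#%%%%%%%%%%%%
```

Call:
{"api": "drive_tool", "payload": {"delta_pos": [[0.002,0,0],[0.001,0,0],[0,0,0]], "turn": [0,0,0], "hand": [0,0,0]}}

```text
t: 17.4
position: [562.4, 299.3, 82.6]
orientation: [0.995, -0.099, -0.003, 0.0]
wrist_force: [-9.9, 3.4, 4.8]
gripper_width: -0.001
grip_force: 5.5
```

A stiff stop at about 10 N with hardly any motion: the lever is at its end stop. I'll back off, move clear and check the sleeve height in both views.

Call:
{"api": "drive_tool", "payload": {"delta_pos": [[-0.01,0,0],[-0.025,0,0],[-0.03,0,-0.03],[0,0,-0.04],[0,0,-0.04],[-0.04,0,-0.04],[-0.04,0,0],[-0.04,0.03,0],[0,0.04,0],[0,0,0]], "turn": [0,0,0,0,0,0,0,0,0,0], "hand": [0,0,0,0,0,0,0,0,0,0]}}

```text
t: 18.4
position: [373.1, 262.4, 228.6]
orientation: [0.995, -0.099, 0.0, 0.001]
wrist_force: [-0.9, 1.1, 0.6]
gripper_width: -0.0
grip_force: 0.0
```

```bash
python3 - <<'E'
from h import *
for n,(r0,r1,c0,c1) in {"scene":(234,274,163,210),"top":(166,194,136,172)}.items():
    b=grab_frame(n); cv2.imwrite(f"pics/{n}5_raw.png",b[:,:,::-1]); g=cv2.cvtColor(b,cv2.COLOR_RGB2GRAY)
    for r in range(r0,r1): print(r,''.join(" .:-=+*#%@"[min(9,v//26)] for v in g[r,c0:c1]))
print("START")
g=cv2.imread("pics/scene0_raw.png",0)
for r in range(260,286): print(r,''.join(" .:-=+*#%@"[min(9,v//26)] for v in g[r,180:218]))
g=cv2.imread("pics/top0_raw.png",0)
for r in range(196,214): print(r,''.join(" .:-=+*#%@"[min(9,v//26)] for v in g[r,134:170]))
E
```

```text
234 ======------::::-*###**=:::::::::::::::::::::::
235 ======--=+**+-:.:+####*+=::::::::::::::::::::::
236 ========+#%%*=:::=*####*+=:::::::::::::::::::::
237 ========*#%%*+-::-*#####*+=::::::::::::::::::::
238 ========+###*+-..:=*#####*+=:::::::::::::::::::
239 =======-+***+=:..:=*######**=:::::::.::::::::::
240 =============-::.:=*#######**=:::::::::::::::::
241 ========---===-:.:=+*#######*+=::::::::::::::::
242 ========---===-:.:=*#########*+-:::::::::::::::
243 =========--====--=+*##########*+-::::::::::::::
244 =========---====#%%%###########*=-:::::::::::::
245 ========--:-====*##%@#*########**=:::::::::::::
246 =========-=++===+*#%@%*#########**=::::::::::::
247 =========+%@#+===*%@%*+*#########**=:::::::::::
248 =======--#@@%+++*%@@%*==*#########*+=:::::::::.
249 ======--=%@@@%%%@@@@#+=-+*#########*+=:::::::::
250 ======-:=%@@@@@@@@@%*=--+###########*+=::::::::
251 ====-:::-#@@@@@@@%#*+=--=*###########**=::.::::
252 ====::..:=#%%%%%#*+===--=*############**=::::::
253 ==-:.....-=+****++=++==--*#############*+-:::::
254 ::.......:-======++====--=*#############*+-::::
255 ....
[... 3289 characters left out ...]
%##
197 *#############*++########%##+=#%%%*#
198 *###########**++=++****+*%##++#%%%*#
199 ############++====+++++=*##*++*#%%##
200 ##########*###*+==+===++#%#**#*#%###
201 ##########%%%%%#*+====**#####%#%%*##
202 ########%%%%%%%%#+==-=*#######*%%*##
203 ########%%%%%%%%%*=---+**###***%####
204 #######%%%%###%%%#+--=+**#*****%*###
205 ##########*+++#%%#+=-=+**###**#%*###
206 ****######*+==#%%#+--++**#%%#*%%####
207 +++****###*+=+#%%#+-=+****##**%#####
208 --==++**##*++#%%%*+++***##****#*####
209 ::::--=+**++*#%%#++*****#*=+**#*####
210 ::.::::-=++**##**++++++**=-=#%######
211 ::....:::--=+*##****+++++=-=#%######
212 :.......:::::====++*+***+*+=*#*#####
213 ::...:.:.....::::---=+++*#*=+#**####
```

Both views now fit a lever at 22° with the sleeve fully down. In the scene view the ring is at about (177.5,248.3), predicted (177.4,247.8), and the ball at about (173.5,237.5), predicted (173.6,238.4). A final check that the beaker and the idle shaker are unchanged, then hand in.

```bash
python3 - <<'E'
from h import *
for n,(y0,y1,x0,x1),nm in(("top",(122,168,140,185),"beaker top"),("top",(140,235,295,350),"idle top"),("scene",(125,200,250,350),"idle scene"),("scene",(203,236,133,172),"beaker scene")):
    a=cv2.imread(f"pics/{n}0_raw.png",0)[y0:y1,x0:x1].astype(np.float32);b=cv2.imread(f"pics/{n}5_raw.png",0)[y0:y1,x0:x1].astype(np.float32)
    print(nm,"shift/resp",cv2.phaseCorrelate(a,b),"mean diff",np.abs(a-b).mean())
E
```

```text
beaker top shift/resp ((0.5415800256490542, -0.012140854960573932), 1.0151724678498728) mean diff 1.5333333
idle top shift/resp ((-0.030974478513105197, -0.029588934633899555), 0.9880874766243829) mean diff 1.3739713
idle scene shift/resp ((0.3103310501516816, 0.21981734012310739), 0.31595455017089846) mean diff 46.901066
beaker scene shift/resp ((0.0026318927504220824, 0.03642676139536505), 1.0286043786340289) mean diff 17.226885
```

```bash
python3 -c "
from h import *
s=state();print(s['t'],s['joint_vel'].round(3),s['wrist_force'].round(1));print(sign_off())"
```

```text
18.5 [ 0.008  0.029 -0.036  0.008  0.     0.001] [ 1.   1.  -0.2]
the job is handed in; nothing more can be done
None
```

The job is handed in at 18.5 s: camera measurements put the loaded shaker's lever at the platform-side notch with the sleeve down. The sleeve slipped out of the grip mid-swing, so I finished by pushing the lever over with closed fingers; the beaker and idle shaker look unmoved and the arm is clear.

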